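Close the wrong tray and draw out the chuck-key tray

ROBOT

A 6-joint arm with a two-finger parallel gripper is mounted at the origin on a cart in front of the work surface, level with it; the furniture and walls round the work are solid. World frame = base frame: x ahead of the robot, y to its left, z up, the work surface at z = 0. Lengths are in m, angles in rad, forces in N, time in s.
With the tool pointing down it reaches from about 0.325 to 0.85 m from the base axis. Payload 15.5 kg.
Tool frame: the origin (TCP) lies at the very end of the fingers, on their centre line; the grasp point (between the pads) lies grasp_offset behind it (grasp_offset is the distance from the TCP to the grasp point, in m); z points along the fingers, y is the line along which they close (so a half turn about z gives the same grasp; the last joint's range is limited). The gripper opens to 91 mm and grips with 3 to 60 N. Pads are 32 mm wide; open, the fingers measure 118 mm over their backs; the gripper's body (76 mm by 178 mm) begins 60 mm behind the grasp point.
Start: joints at [-1.306, 0.494, 1.345, -0, 1.302, -0.096], TCP at [0.22, -0.585, 0.214] pointing down, gripper open.
Joint ranges: [-2.91, 2.91], [-0.82, 2.16], [0.22, 2.67], [-1.22, 4.37], [0.12, 2.79], [-3.08, 3.08]. Speed limits (rad/s): [1.89, 1.89, 2.57, 3.01, 3.01, 3.01].

INTERFACE

Orientations are given as a unit quaternion [x, y, z, w].
In Python, from cell import * gives the robot as it stands.
- The arm moves only by the tool play_rows, never from a script. Its argument "steps" is one flat list of numbers, 7 for each row, row after row: the shift along the tool's x, y, z in mm, then the turn, a rotation vector about the tool's x, y, z in degrees, then the closure in counts, from 0 (fully open) to 255 (shut). A call has 1 to 5 rows; each row is the pose to reach, as a shift and turn from the pose commanded when the call began, along the tool's axes at that moment; what a row does not reach only later rows make up. A row lasts 1/8 s, in which the tool goes at most 62.5 mm and 10.7 degrees, less where a joint would pass 70% of its speed; a pose out of reach is approached as far as the arm can. A call with a gripper value outside its range is refused whole. The fingers move at their own pace and stop on an object; "force" is the grip in N (left out, the last holds). Time passes only in rows, so rows that repeat a pose let the fingers close. It gives the time, the measured TCP pose, the force, the opening and the grip force at its end, in the units of the state.
- get_obs(): the state, without advancing time (a new reading comes with each control period).
- grab_frame(name): name is "scene" or "side" or "wrist"; returns the picture (420x560x3 uint8, red, green, blue); there is no depth.
- camera_model(name): a dict with "K" (3x3 intrinsics, pixels), "k1" (the pictures are not rectified: a ray, as slopes to the right and down, at radius r is drawn at 1 + k1 r^2 times it, then the intrinsics apply), "R" (3x3) and "t" (3): a world point X has camera coordinates R X + t; the wrist camera has in their place "T_tool_cam" (4x4, takes a point from camera to tool coordinates, whose origin is the TCP and whose axes are the flange's). Camera axes: x right, y down, z forward; pixel columns grow to the right and rows downward; lengths in m; the calibration is good to about 2 mm. A picture is of the moment at which its call begins: read the wrist's pose just before it. camera_model takes no time and is no camera call.
- close_job(): hands the job in; it is judged then, once.
The state is a dict: "clock": time; "q": joint angles; "joint_vel": joint speeds; "effort": joint torques, N m; "tool_pos": TCP position; "ee_rot": TCP orientation; "contact_force": force on the tool from outside, world axes, zero at the start; "ft_torque": the same for the moment, N m; "finger_gap": finger opening in m; "grip_force": force on a finger pad.
Only numpy, scipy, OpenCV 4.12 (cv2) and the standard library are available. Lean on these libraries where they do the work, as an engineer would, in place of code of your own. Each camera call takes 0.05 s, during which the arm holds its last target. There are 200 camera calls.

TASK

The wrong small-parts tray was left partly open: first push the blue-lipped tray fully home, then hook a fingertip behind the lip of the red-lipped tray and draw it all the way out to its stop, so that the chuck key in it can be reached. Use only the fingertips or the outside of the fingers: do not pinch the lips and do not pick anything up. The chuck key and the wooden offcut stay in their trays, and the paint jar and the sanding block beside the trays stay where they are.

Things in the scene. Friction and masses are not known exactly. Their poses are not given: they have to be found in the camera images.
- red_lip (a point): middle of the top edge of the red lip, the upright plate at the front end of a grey tray; moves with it. Lip 10 mm thick (5 mm each side of this point along x), 106 mm wide along y, 43 mm tall, top 62 mm above the bench. x is level, from the lip into the case along the slide (the tray opens toward -x); y left along the lip; z up.
- blue_lip (a point): middle of the top edge of the blue lip, the upright plate at the front end of a grey tray; moves with it. Lip 10 mm thick (5 mm each side of this point along x), 106 mm wide along y, 43 mm tall, top 62 mm above the bench. x is level, from the lip into the case along the slide (the tray opens toward -x); y left along the lip; z up.
- red_tray (a joint): how far the red-lipped tray is drawn out of its case, m: 0 fully home against its stop, 0.10 fully out against its stop; captive on its rail, stays where it is left, needs about 2 to 3 N to slide; runs along the x axis of its lip point, outward is -x.
- blue_tray (a joint): how far the blue-lipped tray is drawn out of its case, m: 0 fully home against its stop, 0.10 fully out against its stop; captive on its rail, stays where it is left, needs about 2 to 3 N to slide; runs along the x axis of its lip point, outward is -x.
- red_well (a point): middle of the floor of the finger well behind the red lip; moves with the tray, axes as the red lip point. The well is empty, open on top, 100 mm wide (y), 46 mm long (x, 23 mm each way) from the lip's back face to a 12 mm tall rib; floor 40 mm below the lip's top. Behind the rib: the contents' compartment, 133 mm long. Tray closed, the well is ahead of the case (fixed, grey, clear cover, 124 mm wide, 150 deep, as high as the lip).
- blue_well (a point): middle of the floor of the finger well behind the blue lip; moves with the tray, axes as the blue lip point. The well is empty, open on top, 100 mm wide (y), 46 mm long (x, 23 mm each way) from the lip's back face to a 12 mm tall rib; floor 40 mm below the lip's top. Behind the rib: the contents' compartment, 133 mm long. Tray closed, the well is ahead of the case (fixed, grey, clear cover, 124 mm wide, 150 deep, as high as the lip).
- key_center (a point): middle of the steel drill chuck key, 96 mm long with an 84 mm cross bar, 13 mm thick, loose in the red-lipped tray under the clear cover
- offcut_center (a point): middle of a dark wooden offcut, 22 x 45 x 14 mm, loose in the blue-lipped tray
- jar_center (a point): middle of a blue and white paint jar with a red lid, 73 mm wide, 133 mm tall, loose on the bench to the right of the two cases
- block_center (a point): middle of a sanding block, 66 x 116 x 34 mm, cork-brown above red, loose on the bench to the left of the two cases

How it is judged:
On the way, in this order (a step that is already met when the one before it is completed fails the run):
1. the blue-lipped tray is pushed home (within 6 mm) while the red one is still in (value of joint blue_tray below 0.006 m and value of joint red_tray below 0.03 m), for 0.2 s.
2. the red-lipped tray is on its way out with a finger bearing on the back of its lip (value of joint red_tray above 0.035 m and contact force between any of the fingers, the arm and red_tray_c1 above 0.3 N).
3. the red-lipped tray is out to its stop (within 7 mm) (value of joint red_tray above 0.093 m), for 0.2 s.
At the end, for the whole second after the job is handed in: The red-lipped tray is out to within 7 mm of its stop and at rest, the blue-lipped tray is home within 6 mm, the chuck key and the offcut lie in the compartments of their trays, and the jar and sanding block are within 20 mm of where they stood (value of joint red_tray above 0.093 m and value of joint blue_tray below 0.006 m and velocity of joint red_tray between -0.01 and 0.01 m/s and x of key_center in the frame of red_lip between 0.054 and 0.188 m and y of key_center in the frame of red_lip between -0.05 and 0.05 m and z of key_center in the frame of red_lip below -0.01 m and x of offcut_center in the frame of blue_lip between 0.054 and 0.188 m and y of offcut_center in the frame of blue_lip between -0.05 and 0.05 m and z of offcut_center in the frame of blue_lip below -0.01 m and distance of each of jar_center, block_center from where it was at the start of the episode below 0.02 m); the robot touches nothing.
It fails at once if the red lip is pinched between the fingers (pressed hard on its front and back at once) (contact force between the fingers and red_tray_c0 above 2 N and contact force between the fingers and red_tray_c1 above 2 N).
It fails at once if the blue lip is pinched between the fingers (pressed hard on its front and back at once) (contact force between the fingers and blue_tray_c0 above 2 N and contact force between the fingers and blue_tray_c1 above 2 N).
It fails at once if the chuck key leaves its tray's compartment or is lifted (not (x of key_center in the frame of red_lip between 0.054 and 0.188 m and y of key_center in the frame of red_lip between -0.05 and 0.05 m and z of key_center in the frame of red_lip below -0.01 m)).
It fails at once if the offcut leaves its tray's compartment or is lifted (not (x of offcut_center in the frame of blue_lip between 0.054 and 0.188 m and y of offcut_center in the frame of blue_lip between -0.05 and 0.05 m and z of offcut_center in the frame of blue_lip below -0.01 m)).
It fails at once if the paint jar or the sanding block is moved by more than 20 mm (distance of any of jar_center, block_center from where it was at the start of the episode above 0.02 m).
It also fails if it takes over 48 s, if anything falls off the work surface, if the arm or the gripper's body presses on something with over 40 N, if the wrist force passes 120 N, or if a joint passes its speed limit or range.

## Working session

There is one attempt and no reset: what is moved stays moved. The work goes in short steps, Python scripts to look and compute and a tool call to move; the robot and the scene stay as the last step left them, time stands still between calls to the robot, and variables do not carry over. Pictures are saved under pics/ and viewed, at most 10 in all, crops included, and the job is handed in when it is done.

Besides the shell and the picture viewer there is one more tool, called after "Request:" as a command line: name --argument value ..., lists and objects as JSON in quotes. play_rows: Moves the arm, as the interface text tells. Its arguments: {"type":"object","properties":{"steps":{"type":"array","items":{"type":"number"}},"force":{"type":"number"}},"required":["steps"]}

```bash
mkdir -p pics; python3 - <<'E'
from cell import *
import cv2
for n in("scene","side"):
    cv2.imwrite(f"pics/{n}0.png",grab_frame(n)[:,:,::-1])
    m=camera_model(n);print(n,m)
o=get_obs();print(o)
E
```

```text
scene {'K': array([[515.73998785,   0.        , 288.33935826],
       [  0.        , 515.73998785, 213.50772546],
       [  0.        ,   0.        ,   1.        ]]), 'k1': -0.1843750447205625, 'R': array([[-0.89790381, -0.44018028, -0.00317477],
       [-0.21563287,  0.44612449, -0.86860543],
       [ 0.38375932, -0.77923954, -0.49549422]]), 't': array([0.68755094, 0.04022921, 1.24932066])}
side {'K': array([[511.00061004,   0.        , 278.91876397],
       [  0.        , 511.00061004, 215.08606794],
       [  0.        ,   0.        ,   1.        ]]), 'k1': -0.028667674513545904, 'R': array([[ 0.99192802, -0.1261142 , -0.01319101],
       [-0.06694797, -0.43252123, -0.89913478],
       [ 0.10768828,  0.8927601 , -0.43747302]]), 't': array([-0.57069895,  0.24637896,  0.8078433 ])}
{'clock': 0.1, 'q': array([-1.30651972e+00,  4.94105864e-01,  1.34604805e+00, -3.74018263e-06,
        1.30251059e+00, -9.54684130e-02]), 'joint_vel': array([-0.00068897,  0.00086195, -0.00137785, -0.00204387,  0.00173134,
       -0.00070541]), 'effort': array([ 4.96506018e-04, -8.80245137e+01, -3.82541764e+01,  7.08272425e-02,
        4.82924469e-02, -6.81776214e-05]), 'tool_pos': array([ 0.21995475, -0.58465967,  0.21341449]), 'ee_rot': array([ 9.83866279e-01,  1.78904605e-01, -4.69767672e-05, -5.33861411e-04]), 'contact_force': array([0.16049223, 0.65448153, 0.26669449]), 'ft_torque': array([ 0.00237991, -0.02071039,  0.0187498 ]), 'grip_force': 0.0, 'finger_gap': 0.09125080701034001}
```

View pics/scene0.png

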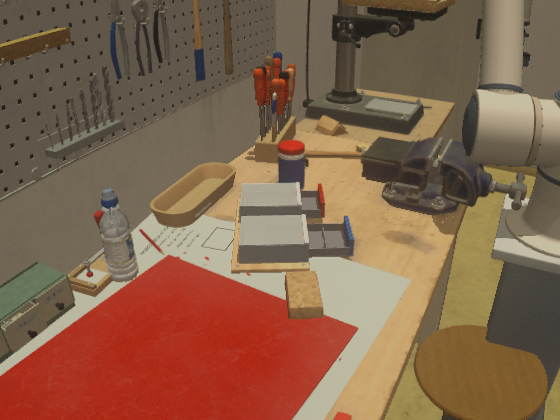

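View pics/side0.png

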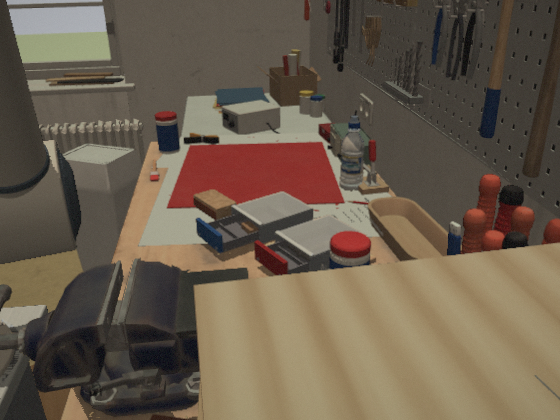

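The scene view shows the blue lip near (348,237) partly open and the red lip near (321,200) closed. In the side view they are near (210,235) and (271,258). I'll enlarge both.

```bash
python3 - <<'E'
import cv2,numpy as np
a=cv2.imread("pics/scene0.png")[170:325,225:365]; b=cv2.imread("pics/side0.png")[180:285,185:385]
a=cv2.resize(a,None,fx=3.8,fy=3.8,interpolation=2)   # 532x589
cv2.imwrite("pics/ca.png",a)
cv2.imwrite("pics/cb.png",cv2.resize(b,None,fx=4,fy=4,interpolation=2))
E
```

```text
(no output)
```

View pics/ca.png

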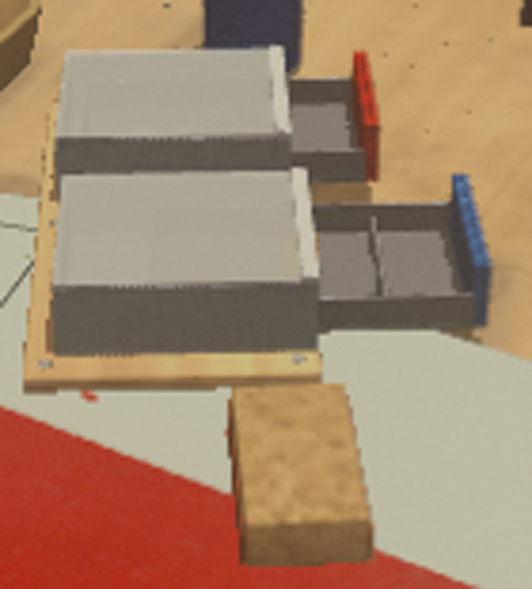

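View pics/cb.png

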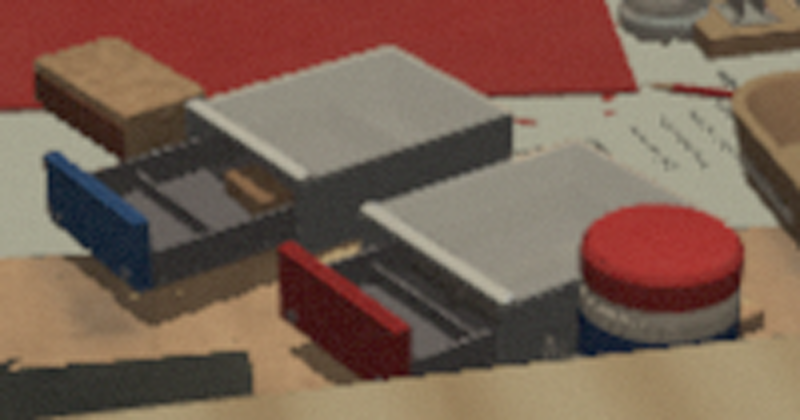

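Enlarged crops:
- Scene: red lip top runs about (361,53) to (372,123) and blue about (459,176) to (483,265).
- Side: red top runs about (285,243) to (408,322) and blue about (50,153) to (149,220).

Next I'll intersect those rays with z=0.062.

```bash
cat > h.py <<'E'
from cell import *
import numpy as np, cv2
def ray(n,uv):
    m=camera_model(n);K=m["K"]
    p=cv2.undistortPoints(np.array([[uv]],float),K,np.array([m["k1"],0,0,0,0.]))[0,0]
    R=np.array(m["R"]);t=np.array(m["t"]);return -R.T@t,R.T@np.array([p[0],p[1],1])
def onz(n,uv,z):
    c,d=ray(n,uv);return c+d*(z-c[2])/d[2]
E
python3 - <<'E'
from h import *
S=lambda u,v:(225+(u+.5)/3.8-.5,170+(v+.5)/3.8-.5)
D=lambda u,v:(185+(u+.5)/4-.5,180+(v+.5)/4-.5)
for k,n,p,z in [("redfar","scene",S(361,53),.062),("rednear","scene",S(372,123),.062),("bluefar","scene",S(459,176),.062),("bluenear","scene",S(483,265),.062),
 ("redL","side",D(285,243),.062),("redR","side",D(408,322),.062),("blueL","side",D(50,153),.062),("blueR","side",D(149,220),.062),
 ("Rcase front near","scene",S(290,133),.062),("Rcase far","scene",S(276,46),.062),("Bcase near","scene",S(319,278),.062),("Bcase far","scene",S(298,170),.062),
 ("Rcase L","side",D(365,205),.062),("Rcase R","side",D(507,302),.062),("Bcase L","side",D(190,102),.062),("Bcase R","side",D(303,178),.062),
 ("block","scene",S(295,385),.034),("block","scene",S(345,385),.034),("block","scene",S(370,520),.034),
 ("jarlid","side",D(662,245),.133)]:
    print(k,n,onz(n,p,z).round(4))
E
```

```text
redfar scene [0.6027 0.148  0.062 ]
rednear scene [0.557  0.2373 0.062 ]
bluefar scene [0.4831 0.2767 0.062 ]
bluenear scene [0.4353 0.3651 0.062 ]
redL side [0.5582 0.2342 0.062 ]
redR side [0.6097 0.1471 0.062 ]
blueL side [0.4364 0.3587 0.062 ]
blueR side [0.4895 0.27   0.062 ]
Rcase front near scene [0.5985 0.2721 0.062 ]
Rcase far scene [0.6594 0.1635 0.062 ]
Bcase near scene [0.5132 0.4175 0.062 ]
Bcase far scene [0.5743 0.3126 0.062 ]
Rcase L side [0.6039 0.2697 0.062 ]
Rcase R side [0.66   0.1586 0.062 ]
Bcase L side [0.5175 0.4151 0.062 ]
Bcase R side [0.5743 0.3062 0.062 ]
block scene [0.4987 0.4798 0.034 ]
block scene [0.4745 0.4682 0.034 ]
block scene [0.4186 0.5658 0.034 ]
jarlid side [0.713  0.0781 0.133 ]
```

```bash
python3 - <<'E'
from h import *
for p in [(395,205),(470,180),(445,140),(400,135)]:
    print("vise",p,[onz("scene",p,z).round(3) for z in (0,.12,.2)])
print("press base",onz("scene",(310,110),0),onz("scene",(415,125),.03))
for p in [(200,290),(60,260),(250,270)]: print("side",p,[onz("side",p,z).round(3) for z in (.1,.2)])
import numpy as np
a=np.radians(28);x=np.array([np.cos(a),np.sin(a)]);y=np.array([-x[1],x[0]])
b=np.array([.4611,.3176]);r=np.array([.5819,.1917])
print("blue pre",b-.06*x,"red well",r+.028*x)
E
```

```text
vise (395, 205) [array([0.419, 0.062, 0.   ]), array([0.369, 0.28 , 0.12 ]), array([0.336, 0.426, 0.2  ])]
vise (470, 180) [array([ 0.257, -0.189,  0.   ]), array([0.237, 0.075, 0.12 ]), array([0.223, 0.252, 0.2  ])]
vise (445, 140) [array([ 0.388, -0.482,  0.   ]), array([ 0.344, -0.163,  0.12 ]), array([0.315, 0.049, 0.2  ])]
vise (400, 135) [array([ 0.545, -0.453,  0.   ]), array([ 0.472, -0.14 ,  0.12 ]), array([0.424, 0.068, 0.2  ])]
press base [ 0.94519421 -0.56333128  0.        ] [ 0.50461494 -0.49896931  0.03      ]
side (200, 290) [array([0.45 , 0.013, 0.1  ]), array([ 0.46 , -0.137,  0.2  ])]
side (60, 260) [array([0.198, 0.144, 0.1  ]), array([ 0.262, -0.033,  0.2  ])]
side (250, 270) [array([0.534, 0.061, 0.1  ]), array([ 0.526, -0.099,  0.2  ])]
blue pre [0.40812314 0.28943171] red well [0.60662253 0.2048452 ]
```

Request:
play_rows --steps '[0, 0, -60, 0, 0, 0, 255, 0, 0, -120, 0, 0, 0, 255, 0, 0, -170, 0, 0, 0, 255, 40, -33, -170, 0, 0, -4, 255, 80, -65, -170, 0, 0, -7.5, 255]' --force 20

```text
clock: 0.72
tool_pos: [0.2724, -0.4951, 0.384]
ee_rot: [0.97, 0.243, 0.0, 0.0]
contact_force: [0.7, -0.3, 0.6]
finger_gap: 0.044
grip_force: 0.0
```

Request:
play_rows --steps '[43, -44, 0, 0, 0, 0, 255, 86, -88, 0, 0, 0, 0, 255, 130, -131, 0, 0, 0, 0, 255, 173, -175, 0, 0, 0, 0, 255, 217, -219, 0, 0, 0, 0, 255]'

```text
clock: 1.35
tool_pos: [0.3602, -0.1986, 0.3838]
ee_rot: [0.97, 0.243, 0.0, -0.0]
contact_force: [1.1, 0.9, 0.4]
finger_gap: 0.0003
grip_force: 0.0
```

```bash
python3 - <<'E'
from h import *
print(get_obs()["tool_pos"], get_obs()["ee_rot"])
E
```

```text
[ 0.3602245 -0.1986211  0.3838055] [ 9.70120260e-01  2.42624555e-01  2.45600750e-05 -7.63523292e-05]
```

Request:
play_rows --steps '[26, -49, 0, 0, 0, 0, 255, 53, -99, 0, 0, 0, 0, 255, 79, -148, 0, 0, 0, 0, 255, 106, -198, 0, 0, 0, 0, 255, 132, -247, 0, 0, 0, 0, 255]'

```text
clock: 1.98
tool_pos: [0.3598, 0.0813, 0.3839]
ee_rot: [0.97, 0.243, 0.0, 0.0]
contact_force: [1.4, -0.4, 0.3]
finger_gap: 0.0004
grip_force: 0.0
```

Request:
play_rows --steps '[30, -40, 20, 0, 0, 0, 255, 60, -80, 50, 0, 0, 0, 255, 90, -120, 80, 0, 0, 0, 255, 125, -161, 110, 0, 0, 0, 255, 125, -161, 160, 0, 0, 0, 255]'

```text
clock: 2.6
tool_pos: [0.3957, 0.2838, 0.2231]
ee_rot: [0.97, 0.244, 0.001, -0.001]
contact_force: [0.9, -0.7, -0.5]
finger_gap: 0.0002
grip_force: 0.0
```

```bash
python3 - <<'E'
from h import *
print(get_obs()["tool_pos"]); im=grab_frame("wrist"); cv2.imwrite("pics/w1.png",im[:,:,::-1]); print(camera_model("wrist"))
E
```

```text
[0.39567094 0.28376689 0.22312114]
{'K': array([[295.32813418,   0.        , 279.22274304],
       [  0.        , 295.32813418, 210.76645344],
       [  0.        ,   0.        ,   1.        ]]), 'k1': 0.01936696590540879, 'T_tool_cam': array([[ 7.94036442e-05, -9.64201152e-01, -2.65171893e-01,
         7.32298288e-02],
       [ 9.99999997e-01,  7.90532695e-05,  1.19936939e-05,
         4.89446131e-04],
       [ 9.39837165e-06, -2.65171893e-01,  9.64201155e-01,
        -1.72081196e-01],
       [ 0.00000000e+00,  0.00000000e+00,  0.00000000e+00,
         1.00000000e+00]])}
```

View pics/w1.png

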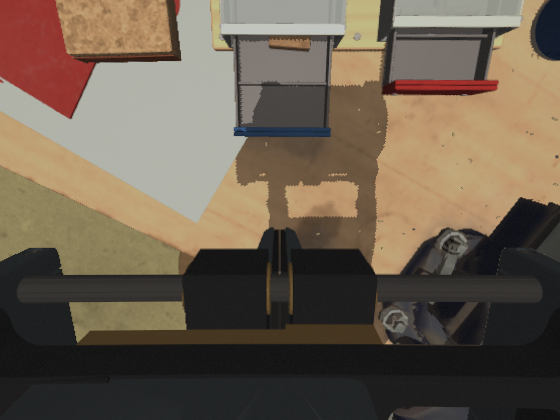

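The wrist view is aligned with the trays: blue lip top runs about (235,130) to (330,131), red about (385,87) to (497,84).

```bash
cat >> h.py <<'E'
def wz(uv,z):
    from scipy.spatial.transform import Rotation as Ro
    m=camera_model("wrist");o=get_obs()
    p=cv2.undistortPoints(np.array([[uv]],float),m["K"],np.array([m["k1"],0,0,0,0.]))[0,0]
    T=np.eye(4);T[:3,:3]=Ro.from_quat(o["ee_rot"]).as_matrix();T[:3,3]=o["tool_pos"]
    T=T@m["T_tool_cam"];d=T[:3,:3]@np.array([p[0],p[1],1]);c=T[:3,3]
    return c+d*(z-c[2])/d[2]
E
python3 - <<'E'
from h import *
for p in [(235,130),(330,130.5),(385,86),(497,83),(219,30),(344,30)]: print(p,wz(p,.062).round(4))
E
```

```text
(235, 130) [0.4329 0.3554 0.062 ]
(330, 130.5) [0.4804 0.2661 0.062 ]
(385, 86) [0.5443 0.2392 0.062 ]
(497, 83) [0.5991 0.1412 0.062 ]
(219, 30) [0.5098 0.4098 0.062 ]
(344, 30) [0.5673 0.3027 0.062 ]
```

Request:
play_rows --steps '[0, 0, 60, 0, 0, 0, 255, 0, 0, 115, 0, 0, 0, 255, 0, 0, 160, 0, 0, 0, 255, 0, 0, 190, 0, 0, 0, 255, 20, 0, 190, 0, 0, 0, 255]'

```text
clock: 3.28
tool_pos: [0.4104, 0.2884, 0.0324]
ee_rot: [0.97, 0.243, -0.003, 0.001]
contact_force: [0.5, 0.1, 1.4]
finger_gap: 0.0005
grip_force: 0.0
```

Request:
play_rows --steps '[10, 0, 0, 0, 0, 0, 255, 20, 0, 0, 0, 0, 0, 255, 28, 0, 0, 0, 0, 0, 255, 36, 0, 0, 0, 0, 0, 255, 44, 0, 0, 0, 0, 0, 255]'

```text
clock: 3.9
tool_pos: [0.4511, 0.3106, 0.034]
ee_rot: [0.97, 0.243, -0.0, 0.0]
contact_force: [-1.5, -1.4, 1.8]
finger_gap: 0.0002
grip_force: 1.2
```

Request:
play_rows --steps '[6, 0, 0, 0, 0, 0, 255, 11, 0, 0, 0, 0, 0, 255, 15, 0, 0, 0, 0, 0, 255, 18, 0, 0, 0, 0, 0, 255, 20, 0, 0, 0, 0, 0, 255]'

```text
clock: 4.53
tool_pos: [0.4688, 0.32, 0.0339]
ee_rot: [0.97, 0.243, -0.0, 0.0]
contact_force: [-1.6, -2.0, 0.7]
finger_gap: 0.0003
grip_force: 1.0
```

Request:
play_rows --steps '[2, 0, 0, 0, 0, 0, 255, 4, 0, 0, 0, 0, 0, 255, 6, 0, 0, 0, 0, 0, 255, 6, 0, 0, 0, 0, 0, 255]'

```text
clock: 5.03
tool_pos: [0.4743, 0.323, 0.0339]
ee_rot: [0.97, 0.243, 0.0, -0.0]
contact_force: [0.3, 0.1, -0.4]
finger_gap: 0.0006
grip_force: 0.1
```

Request:
play_rows --steps '[2, 0, 0, 0, 0, 0, 255, 4, 0, 0, 0, 0, 0, 255, 6, 0, 0, 0, 0, 0, 255]'

```text
clock: 5.4
tool_pos: [0.4794, 0.3257, 0.0339]
ee_rot: [0.97, 0.243, -0.0, -0.0]
contact_force: [-1.1, -1.9, 1.6]
finger_gap: 0.0007
grip_force: 1.0
```

Request:
play_rows --steps '[2, 0, 0, 0, 0, 0, 255, 4, 0, 0, 0, 0, 0, 255]'

```text
clock: 5.65
tool_pos: [0.4795, 0.3258, 0.0336]
ee_rot: [0.97, 0.243, -0.004, 0.001]
contact_force: [-23.8, -13.4, 21.3]
finger_gap: 0.0005
grip_force: 13.7
```

Request:
play_rows --steps '[-10, 0, 0, 0, 0, 0, 255, -40, 0, 0, 0, 0, 0, 255, -40, 0, -60, 0, 0, 0, 255, -40, 0, -120, 0, 0, 0, 255, -40, 0, -150, 0, 0, 0, 255]'

```text
clock: 6.28
tool_pos: [0.4488, 0.3094, 0.1873]
ee_rot: [0.97, 0.243, 0.002, -0.001]
contact_force: [0.2, -0.2, -0.4]
finger_gap: 0.0004
grip_force: 0.0
```

Request:
play_rows --steps '[0, 50, -10, 0, 0, 0, 255, 0, 100, -15, 0, 0, 0, 255, 0, 150, -15, 0, 0, 0, 255, 0, 165, -15, 0, 0, 0, 255, 0, 165, -15, 0, 0, 0, 255]'

```text
clock: 6.9
tool_pos: [0.5256, 0.1627, 0.1989]
ee_rot: [0.97, 0.242, 0.0, -0.0]
contact_force: [-0.5, -1.1, 0.2]
finger_gap: 0.0005
grip_force: 0.0
```

```bash
python3 - <<'E'
from h import *
print(get_obs()["tool_pos"]); im=grab_frame("wrist"); cv2.imwrite("pics/w2.png",im[:,:,::-1])
E
```

```text
[0.52564785 0.16274411 0.19888321]
```

View pics/w2.png

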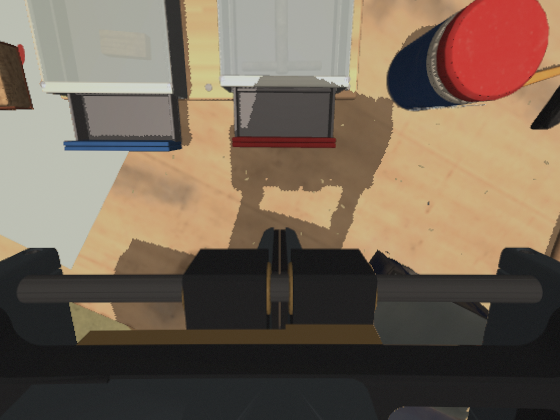

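The blue tray is home. The red lip's back top edge is at about row 137 (cols 233–335), and the case's front edge is at about row 86.

```bash
python3 - <<'E'
from h import *
p0=get_obs()["tool_pos"];a=np.radians(28)
for n,p in [("backL",(233,137)),("backR",(335,137)),("mid row148",(284,148)),("case",(284,87)),("jar L edge",(390,90))]:
    w=wz(p,.062)-p0; print(n,"tool fwd",(w[0]*np.cos(a)+w[1]*np.sin(a)).round(4),"tool right",(w[0]*np.sin(a)-w[1]*np.cos(a)).round(4))
E
```

```text
backL tool fwd 0.0658 tool right -0.0465
backR tool fwd 0.0659 tool right 0.0569
mid row148 tool fwd 0.055 tool right 0.0053
case tool fwd 0.1128 tool right 0.0049
jar L edge tool fwd 0.11 tool right 0.1077
```

Request:
play_rows --steps '[45, 5, 0, 0, 0, 0, 255, 90, 5, 0, 0, 0, 0, 255, 90, 5, 50, 0, 0, 0, 255, 90, 5, 100, 0, 0, 0, 255, 90, 5, 115, 0, 0, 0, 255]'

```text
clock: 7.58
tool_pos: [0.6047, 0.2022, 0.0813]
ee_rot: [0.97, 0.244, -0.002, -0.0]
contact_force: [-1.0, 0.3, 0.0]
finger_gap: 0.0009
grip_force: 0.0
```

Request:
play_rows --steps '[0, 0, 12, 0, 0, 0, 255, 0, 0, 24, 0, 0, 0, 255, 0, 0, 36, 0, 0, 0, 255, 0, 0, 46, 0, 0, 0, 255, 0, 0, 46, 0, 0, 0, 255]'

```text
clock: 8.2
tool_pos: [0.6067, 0.201, 0.0373]
ee_rot: [0.97, 0.243, -0.001, -0.0]
contact_force: [-0.2, -0.9, 0.4]
finger_gap: 0.0002
grip_force: 0.0
```

Inside the well without contact. Now draw outward.

Request:
play_rows --steps '[-6, 0, 0, 0, 0, 0, 255, -14, 0, 0, 0, 0, 0, 255, -22, 0, 0, 0, 0, 0, 255, -30, 0, 0, 0, 0, 0, 255, -38, 0, 0, 0, 0, 0, 255]'

```text
clock: 8.82
tool_pos: [0.5732, 0.1831, 0.0382]
ee_rot: [0.97, 0.243, 0.0, -0.0]
contact_force: [1.6, 1.7, 0.7]
finger_gap: 0.0004
grip_force: 1.2
```

Request:
play_rows --steps '[-8, 0, 0, 0, 0, 0, 255, -16, 0, 0, 0, 0, 0, 255, -24, 0, 0, 0, 0, 0, 255, -32, 0, 0, 0, 0, 0, 255, -40, 0, 0, 0, 0, 0, 255]'

```text
clock: 9.45
tool_pos: [0.5378, 0.1642, 0.0379]
ee_rot: [0.97, 0.243, -0.0, -0.0]
contact_force: [1.0, 3.6, -0.1]
finger_gap: 0.0004
grip_force: 1.2
```

Request:
play_rows --steps '[-7, 0, 0, 0, 0, 0, 255, -13, 0, 0, 0, 0, 0, 255, -18, 0, 0, 0, 0, 0, 255, -22, 0, 0, 0, 0, 0, 255, -24, 0, 0, 0, 0, 0, 255]'

```text
clock: 10.07
tool_pos: [0.5169, 0.153, 0.0379]
ee_rot: [0.97, 0.243, -0.0, 0.0]
contact_force: [2.2, 1.5, 0.3]
finger_gap: 0.0004
grip_force: 1.0
```

Request:
play_rows --steps '[-2, 0, 0, 0, 0, 0, 255, -4, 0, 0, 0, 0, 0, 255, -4, 0, 0, 0, 0, 0, 255]'

```text
clock: 10.45
tool_pos: [0.5166, 0.1526, 0.0383]
ee_rot: [0.97, 0.243, 0.003, -0.0]
contact_force: [12.9, 14.5, -12.2]
finger_gap: 0.0004
grip_force: 9.2
```

Request:
play_rows --steps '[-2, 0, 0, 0, 0, 0, 255, -4, 0, 0, 0, 0, 0, 255]'

```text
clock: 10.7
tool_pos: [0.5166, 0.1522, 0.0386]
ee_rot: [0.97, 0.242, 0.007, -0.001]
contact_force: [31.2, 34.2, -29.1]
finger_gap: 0.0006
grip_force: 21.6
```

Request:
play_rows --steps '[8, 0, 0, 0, 0, 0, 255, 14, 0, 0, 0, 0, 0, 255, 14, 0, 0, 0, 0, 0, 255, 14, 0, -20, 0, 0, 0, 255, 14, 0, -50, 0, 0, 0, 255]'

```text
clock: 11.32
tool_pos: [0.5212, 0.1555, 0.0877]
ee_rot: [0.97, 0.243, -0.001, -0.0]
contact_force: [0.7, 0.3, 0.6]
finger_gap: 0.0006
grip_force: 0.0
```

Request:
play_rows --steps '[0, 0, -50, 0, 0, 0, 255, -30, 0, -100, 0, 0, 0, 255, -60, 0, -120, 0, 0, 0, 255, -60, 0, -120, 0, 0, 0, 255]'

```text
clock: 11.82
tool_pos: [0.4682, 0.1269, 0.2094]
ee_rot: [0.97, 0.243, 0.001, 0.0]
contact_force: [0.5, -0.6, -0.2]
finger_gap: 0.0004
grip_force: 0.0
```

```bash
python3 - <<'E'
from h import *
o=get_obs();print(o["tool_pos"],o["contact_force"]); im=grab_frame("wrist"); cv2.imwrite("pics/w3.png",im[:,:,::-1])
E
```

```text
[0.46821539 0.12689172 0.20937224] [ 0.45472828 -0.56516804 -0.19712236]
```

View pics/w3.png

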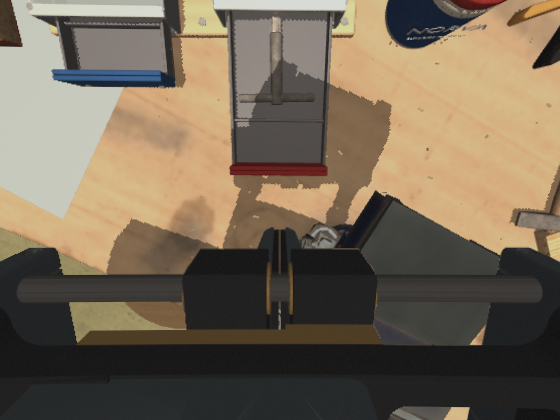

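The red tray is fully out (lip at about (278,170)) with the key in its compartment at about (277,75). The blue tray is home at about (110,76), and the jar and block look unmoved.

```bash
python3 -c "
from cell import *
print(close_job())"
```

```text
the job is handed in; nothing more can be done
None
```

I pushed the blue tray home against its stop and drew the red tray out to its stop with the fingertips behind its lip; the last picture shows the chuck key still in its compartment, and the job is handed in, with no verdict shown.

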